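# Load the wide label roll into the counter dispenser and set its brake

## Task

Load the label dispenser on the shop counter: take the wide label roll from its cradle and lower it between the dispenser's two cheeks so that both ends of its steel axle lie right at the bottom of the open slots, and let go. Then put the brake on by rolling the ribbed thumbwheel beside the roll with a fingertip, its crown going from the tear-bar side towards the back of the dispenser, until it comes to its stop. Leave the narrow roll and the other goods on the counter where they are.

Things in the scene. Friction and masses are not known exactly. Their poses are not given: they have to be found in the camera images.
- dispenser: label dispenser fixed to the counter: dark steel base plate, x -105 to +65 mm, y -53 to +107 mm, top at 10 mm, carrying two aluminium cheeks, a tear bar and a thumbwheel. Origin on the counter under the middle between the cheeks; z up, y along the axle line towards the thumbwheel, -x to its front. Tear bar at x -88 to -104 mm, 35 mm high; else open before and behind the roll's place
- seat (a point): where the roll's centre lies once both axle ends are at the bottom: 50 mm above the dispenser's origin, same axes. Cheeks: inner faces at y -33 and +33 mm, 6 mm thick, 48 mm wide in x, tops at 78 mm above the counter. Each has an open slot at x = 0, 10 mm wide, floor 46 mm above the counter; from 64 mm up it flares to 26 mm
- wheel_top (a point): top of the dark ribbed thumbwheel's crown at rest, 51 mm above the counter, 85 mm along +y from the dispenser's origin, same axes. Wheel 40 mm in diameter, 10 mm wide, its axle along y, in a grey housing (x -34 to +34, y 68 to 102 mm, top at 42 mm) from which only 9 mm stands out. Its mounting is sprung: gives from about 2.4 N, bottoms after 4 mm at about 6 N
- thumbwheel (a joint): turn of the thumbwheel, rad: 0 brake off, 1.8 brake on, at its end stop; starts at 0 to 0.4. It grows as the crown moves to the dispenser's +x, away from the tear bar. A fingertip pressed 2 to 3 mm down on the crown and drawn along rolls it by friction (20 mm of crown travel is 1 rad, so about two strokes); it stays where it is left
- wide_roll_centre (a point): centre of the wide label roll: solid white paper roll, 54 mm diameter, 56 mm wide, about 0.2 kg, on a fixed steel axle 8 mm thick, 100 mm long, out 22 mm each side. y along the axle, either way round will do; x, z turn as it rolls. Axle level, centre 38 mm above the counter, on one of two equal fixed grey cradles (44 x 70 mm, 14 mm high, long side along the axle)
- wide_roll_end_a (a point): tip of the wide roll's axle, 50 mm from its centre along its +y
- wide_roll_end_b (a point): tip of the wide roll's axle, 50 mm from its centre along its -y
- narrow_roll_centre (a point): centre of the narrow label roll on the other cradle: 54 mm in diameter but 26 mm wide, axle 60 mm long, too short for the dispenser; leave alone
- paint_tin: round paint tin, 90 mm diameter, 75 mm high, origin at its foot; leave alone
- sealant: upright white sealant cartridge with a nozzle, 48 mm diameter, 200 mm high, origin at its foot; leave alone
- marker: black marker pen with a grey cap lying on the counter, 122 mm long, 14 mm thick, origin at its underside, x along it towards the cap; leave alone
- tape_measure: grey tape measure, 68 x 38 x 66 mm high, origin at its underside; leave alone
- screw_box: cardboard box of screws, 90 x 65 x 50 mm high, origin at its underside; leave alone
Things that resemble listed ones, but are neither listed nor needed, are in the scene too. What is shaped like the part that bears wide_roll_centre but orange or pink is not meant.

How it is judged:
By the outcome, as a careful person would: the job done as asked, in the order asked, and still so for the second after the job is handed in, with the robot touching nothing.
It also fails if it takes over 54 s, if anything falls off the work surface, if the arm or the gripper's body presses on something with over 40 N, if the wrist force passes 120 N, or if a joint passes its speed limit or range.

## Robot

A 6-joint arm with a two-finger parallel gripper is mounted at the origin on the work surface. World frame = base frame: x ahead of the robot, y to its left, z up, the work surface at z = 0. Lengths are in m, angles in rad, forces in N, time in s.
With the tool pointing down it reaches from about 0.4 to 0.825 m from the base axis. Payload 7 kg.
Tool frame: the origin (TCP) lies at the very end of the fingers, on their centre line; the grasp point (between the pads) lies 19 mm behind it (arm.pinch_z is the z of the grasp point in the tool frame, in m); z points along the fingers, y is the direction in which the jaws open and shut (so a half turn about z gives the same grasp; the last joint's range is limited). The gripper opens to 88 mm and grips with 3 to 60 N. Pads are 19 mm wide; open, the fingers measure 130 mm over their backs; the gripper's body (78 mm by 193 mm) begins 47 mm behind the grasp point.
Start: joints at [-0.837, 0.359, 0.012, 0, -1.224, -0.288], TCP at [0.291, -0.609, 0.227] pointing down, gripper open.
Joint ranges: [-3.07, 3.07], [-1.43, 2.12], [-1.02, 1.25], [-3.03, 1.67], [-3.05, -0], [-3.03, 3.03]. Speed limits (rad/s): [2.39, 2.39, 3.01, 3.14, 3.14, 3.14].

## Interface

Orientations are given as [roll, pitch, yaw] about the fixed x, y, z axes, in that order (R = Rz(yaw) Ry(pitch) Rx(roll)).
In Python, from station import arm gives the robot as it stands.
- The arm moves only by the tool drive_tool, never from a script. Its argument "targets" is a list of rows, each a list of 6 numbers: the shift along the world's x, y, z in units of 0.04 m (1.0 is 0.04 m), then the turn, a rotation vector about the world's x, y, z in units of 6 degrees (1.0 is 6 degrees). In form: [[x, y, z, wx, wy, wz], ...]. A call has 1 to 5 rows; each row shifts and turns the commanded pose from where the row before left it; what a row does not reach is not made up. A row lasts 1/8 s, in which the tool goes at most 62.5 mm and 10.7 degrees, less where a joint would pass 70% of its speed; a pose out of reach is approached as far as the arm can. A call with a number of a shift or a turn outside -1 to 1 is refused whole. A call with a gripper value outside its range is refused whole. "claw" is the opening, from 0 (shut) to 1 (fully open), set as the call begins (left out, the last holds). The fingers move at their own pace and stop on an object; "newtons" is the grip in N (left out, the last holds). Time passes only in rows, so rows that do not move let the fingers close. It gives the time, the measured TCP pose, the force and the opening at its end, in the units of the state.
- arm.get_state(): the state, without advancing time (a new reading comes with each control period).
- arm.grab_frame(name): name is "side" or "top"; returns (picture, depth): 384x512x3 uint8, red, green, blue; 384x512 float32, m along the optical axis (not along the pixel's ray), 0 where there is no reading.
- arm.get_calibration(name): a dict with "mtx" (3x3 intrinsics, pixels), "origin" and "rotation" of the camera in the world. Camera axes: x right, y up, looking along -z (the intrinsics and any distortion apply to the point x, -y, -z); pixel columns grow to the right and rows downward; lengths in m; the calibration is good to about 2 mm. A picture is of the moment at which its call begins. get_calibration takes no time and is no camera call.
- arm.job_done(): hands the job in, once; it reports no verdict.
Trained networks look in the newest picture that a camera, given by its name, has taken for a name from the list of things; names that differ only in an ending like _2 or _b are one class to them, and where a whole thing is asked for, a point or a joint stands for the part that bears it (a point fixed in the world has none). Each returns a list of dicts, best first, with "score" (0 to 1); they miss things now and then, are a little off and sometimes report something else, mostly with a low value. They report only what shows in the picture. A call takes as long as a camera call. They do not tell look-alikes from the thing itself.
- arm.search_frame(target, camera): "point" ([x, y, z] in m, in the coordinates of the camera as it stood for that picture, good to about 4 mm: the middle of the surface that is visible of it).
- arm.cut_out(target, camera): "pixels" (384x512 bool, what is visible of it).
- arm.landmark_of(target, camera): "point" ([x, y, z] in m, in the coordinates of the camera as it stood for that picture, good to about 4 mm: a listed point, or the origin of a listed thing).
The state is a dict: "t": time; "q": joint angles; "qd": joint speeds; "joint_efforts": joint torques, N m; "eef_pos": TCP position; "ee_rot": TCP orientation; "force": force on the tool from outside, world axes, zero at the start; "moment": the same for the moment, N m; "width": finger opening in m.
Only numpy, scipy, OpenCV 4.12 (cv2) and the standard library are available. Lean on these libraries where they do the work, as an engineer would, in place of code of your own. Each camera call takes 0.05 s, during which the arm holds its last target. There are 200 camera calls.

## Working session

There is one attempt and no reset: what is moved stays moved. The work goes in short steps, Python scripts to look and compute and a tool call to move; the robot and the scene stay as the last step left them, time stands still between calls to the robot, and variables do not carry over. Pictures are saved under pics/ and viewed, about 8 in all and at most 12, crops included, and the job is handed in when it is done.

Besides the shell and the picture viewer there is one more tool, called after "Emit:" as a command line: name --pt "numbers of a row" for each row, then --argument value for the rest. drive_tool: Moves the arm, as the interface text tells. Shifts and turns lie within -1 to 1; 1 stands for 0.04 m of shift or 6 degrees of turn. Its arguments: {"type":"object","properties":{"targets":{"type":"array"},"claw":{"type":"number"},"newtons":{"type":"number"}},"required":["targets"]}

```bash
mkdir -p pics; cat > h.py <<'E'
import numpy as np, cv2
from station import arm
def toW(p,cam):
    c=arm.get_calibration(cam); return np.array(c["rotation"])@np.array(p)+np.array(c["origin"])
def pix(P,cam):
    c=arm.get_calibration(cam); q=np.array(c["rotation"]).T@(np.array(P)-np.array(c["origin"])); q=q*[1,-1,-1]
    u=np.array(c["mtx"])@q; return (u[:2]/u[2]).round(0)
def cloud(d,cam):
    c=arm.get_calibration(cam);K=np.array(c["mtx"]);v,u=np.indices(d.shape)
    P=np.stack([(u-K[0,2])/K[0,0]*d,-(v-K[1,2])/K[1,1]*d,-d],-1)
    return P@np.array(c["rotation"]).T+np.array(c["origin"])
E
python3 - <<'E'
from h import *
ims=[]
for cam in("top","side"):
    im,d=arm.grab_frame(cam); np.savez(f"{cam}0.npz",im=im,d=d); cv2.imwrite(f"pics/{cam}0.png",im[:,:,::-1])
    c=arm.get_calibration(cam);print(cam,np.round(c["origin"],3).tolist(),{k:v for k,v in c.items() if k not in("rotation","origin")})
    for t in("dispenser","seat","wheel_top","wide_roll_centre","wide_roll_end_a","narrow_roll_centre"):
        for r in arm.landmark_of(t,cam)[:4]:
            w=toW(r["point"],cam);print(t,round(r["score"],2),w.round(3),pix(w,cam))
print(arm.get_state())
E
```

```text
top [0.352, 0.056, 1.179] {'mtx': array([[420.03502594,   0.        , 254.72974531],
       [  0.        , 420.03502594, 194.88117594],
       [  0.        ,   0.        ,   1.        ]])}Traceback (most recent call last):
  File "<stdin>", line 8, in <module>
  File "h.py", line 6, in pix
    c=arm.get_calibration(cam); q=np.array(c["rotation"]).T@(np.array(P)-np.array(c["origin"])); q=q*[1,-1,-1]
                                                                                                   ~^~~~~~~~~~
TypeError: can't multiply sequence by non-int of type 'numpy.float64'
```

View pics/top0.png

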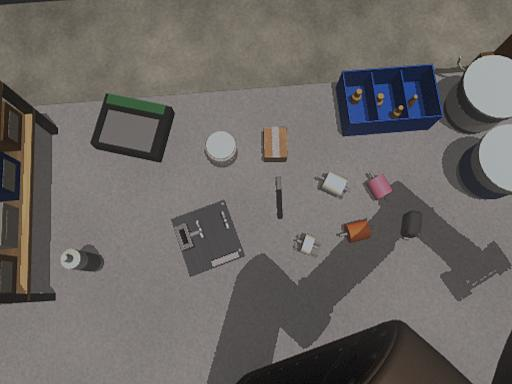

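```bash
python3 - <<'E'
from station import arm
for c in("top","side"):print(arm.get_calibration(c)["rotation"],arm.get_calibration(c)["origin"])
print(arm.get_state())
E
```

```text
[ 0.22013576 -0.00496521 -1.65974089] [0.35177223 0.05560206 1.17920258]
[ 0.75364082 -0.0123417  -2.79838248] [0.31028228 0.80602656 0.91883236]
{'t': 0.1, 'q': array([-8.36865234e-01,  3.59321963e-01,  1.11478334e-02, -2.91656197e-04,
       -1.22407222e+00, -2.88082430e-01]), 'qd': array([ 0.0002702 , -0.00043143,  0.00150186,  0.00148206,  0.00102934,
        0.00082352]), 'joint_efforts': array([-2.49809134e-03, -5.84161270e+01,  2.93755549e+01,  7.01563999e+00,
        1.02069491e-02, -6.63121159e-05]), 'eef_pos': array([ 0.29085355, -0.60864814,  0.22571392]), 'ee_rot': array([ 3.14012448e+00, -1.49117220e-04, -2.69584319e+00]), 'force': array([-1.15871766, -0.44321047, -0.07414439]), 'moment': array([ 0.03635558, -0.07349716, -0.02107696]), 'width': 0.08767346848161861}
```

```bash
sed -i 's/np.array(c\["rotation"\])/R_(c)/g; 1i from scipy.spatial.transform import Rotation as Ro\ndef R_(c): return Ro.from_euler("xyz",c["rotation"]).as_matrix()' h.py
python3 - <<'E'
from h import *
for cam in("top","side"):
    im,d=arm.grab_frame(cam); np.savez(f"{cam}0.npz",im=im,d=d); cv2.imwrite(f"pics/{cam}0.png",im[:,:,::-1])
    P=cloud(d,cam); print(cam,"table z",np.nanmedian(P[150:250:5,100:400:5,2]))
    for t in("dispenser","seat","wheel_top","wide_roll_centre","wide_roll_end_a","narrow_roll_centre"):
        for r in arm.landmark_of(t,cam)[:4]:
            w=toW(r["point"],cam);print(t,round(r["score"],2),w.round(3),pix(w,cam))
E
```

```text
top table z 0.0008763865422208861
dispenser 0.55 [ 0.529  0.149 -0.002] [214. 228.]
seat 0.97 [0.526 0.151 0.049] [212. 227.]
seat 0.59 [ 0.745  0.109 -0.003] [223. 154.]
wheel_top 0.82 [0.509 0.228 0.052] [184. 235.]
wide_roll_centre 0.94 [ 0.6   -0.328  0.026] [380. 187.]
wide_roll_centre 0.69 [ 0.622 -0.193  0.038] [332. 182.]
wide_roll_centre 0.6 [ 0.483 -0.239  0.031] [355. 231.]
wide_roll_end_a 0.93 [ 0.555 -0.345  0.028] [389. 202.]
wide_roll_end_a 0.88 [ 0.593 -0.239  0.034] [350. 191.]
wide_roll_end_a 0.88 [ 0.473 -0.195  0.025] [339. 236.]
wide_roll_end_a 0.73 [ 0.493 -0.295  0.026] [374. 225.]
narrow_roll_centre 0.82 [ 0.46  -0.101  0.038] [307. 243.]
side table z -0.0014122698633524666
dispenser 0.77 [ 0.537  0.149 -0.003] [259. 242.]
seat 0.94 [0.533 0.149 0.046] [260. 231.]
wheel_top 0.71 [0.506 0.234 0.05 ] [259. 259.]
wheel_top 0.25 [ 0.465  0.48  -0.003] [238. 370.]
wide_roll_centre 0.65 [ 0.602 -0.328  0.023] [289. 125.]
wide_roll_centre 0.63 [ 0.485 -0.246  0.024] [317. 148.]
wide_roll_centre 0.63 [0.533 0.151 0.049] [260. 231.]
wide_roll_centre 0.6 [ 0.619 -0.201  0.037] [272. 143.]
wide_roll_end_a 0.88 [ 0.478 -0.199  0.031] [315. 156.]
wide_roll_end_a 0.88 [ 0.558 -0.347  0.026] [303. 124.]
wide_roll_end_a 0.81 [ 0.49  -0.299  0.024] [319. 137.]
wide_roll_end_a 0.79 [ 0.648 -0.152  0.039] [258. 151.]
narrow_roll_centre 0.78 [ 0.459 -0.102  0.036] [313. 177.]
```

View pics/side0.png

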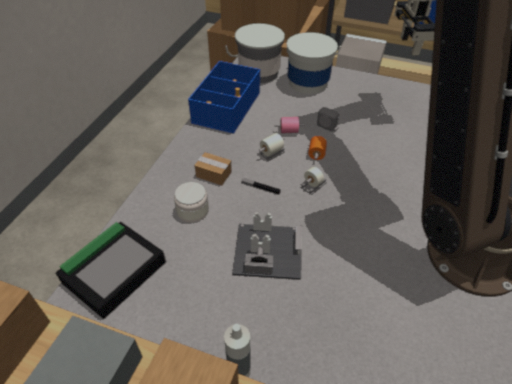

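Candidates for the wide roll: white wide roll at top (334,184); white narrow roll (308,243); orange (356,230); pink (379,186). By description it is the white wide one at (334,184). I'll check it in a crop and refine the poses.

```bash
python3 - <<'E'
from h import *
z=np.load("top0.npz");im,d=z["im"],z["d"]
P=cloud(d,"top")
near=lambda x,y,r:(np.hypot(P[...,0]-x,P[...,1]-y)<r)
# roll
for cam in("top","side"):
    zz=np.load(cam+"0.npz");Q=cloud(zz["d"],cam)
    m=(np.hypot(Q[...,0]-.62,Q[...,1]+.197)<.06)&(Q[...,2]>.045)
    q=Q[m];c=q.mean(0);u,s,vt=np.linalg.svd(q[:,:2]-c[:2],full_matrices=False)
    print(cam,"roll",m.sum(),c.round(4),q[:,2].max(),np.degrees(np.arctan2(vt[0,1],vt[0,0])),s)
    m=(np.hypot(Q[...,0]-.53,Q[...,1]-.15)<.06)&(Q[...,2]>.055)
    q=Q[m];c=q.mean(0);u,s,vt=np.linalg.svd(q[:,:2]-c[:2],full_matrices=False)
    print(cam,"cheeks",m.sum(),c.round(4),q[:,2].max(),np.degrees(np.arctan2(vt[0,1],vt[0,0])),s)
    m=(np.hypot(Q[...,0]-.508,Q[...,1]-.231)<.06)&(Q[...,2]>.035)&(Q[...,2]<.047)
    q=Q[m];print("housing",m.sum(),q.mean(0))
    for r in arm.cut_out("dispenser",cam)[:1]:
        mk=r["pixels"]&(abs(Q[...,2]-.01)<.012); hull=Q[r["pixels"]&(Q[...,2]<.02)][:,:2]
        print("plate",cv2.minAreaRect((hull*1000).astype(np.float32)))
a=cv2.resize(im[150:260,160:400],None,fx=3.3,fy=3.3,interpolation=cv2.INTER_CUBIC)[:,:,::-1]
cv2.imwrite("pics/c1.png",a)
E
```

```text
top roll 365 [ 0.6173 -0.1935  0.0598] 0.07011058441738105 -123.60648732532466 [0.3151456  0.26622727]
top cheeks 73 [0.5281 0.153  0.0708] 0.08183261045083223 106.28460795620325 [0.30398983 0.13271925]
housing 294 [0.5088734  0.22675915 0.04151835]
plate ((505.8875427246094, 170.76806640625), (171.84132385253906, 162.64088439941406), 15.42541217803955)
side roll 231 [ 0.6153 -0.1893  0.0568] 0.06618131964070961 -130.80136042172902 [0.27475575 0.17700566]
side cheeks 170 [0.5303 0.1516 0.0656] 0.07769959230880463 104.80142399426188 [0.46867723 0.19761809]
housing 378 [0.51026065 0.22437133 0.04062712]
plate ((507.8941345214844, 156.73541259765625), (171.86074829101562, 187.88479614257812), 15.490546226501465)
```

View pics/c1.png

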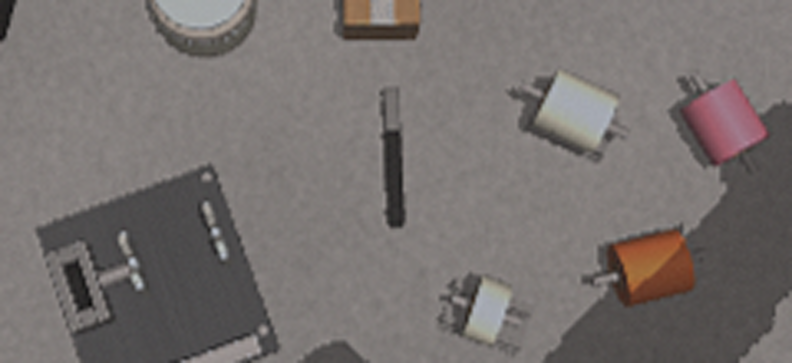

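Emit:
drive_tool --pt "0.6 0.9 0 0 0 1" --pt "0.6 0.9 0 0 0 1" --pt "0.6 0.9 0 0 0 1" --pt "0.6 0.9 0 0 0 1" --pt "0.6 0.9 0 0 0 1" --claw 1

```text
t: 1.52
eef_pos: [0.4117, -0.4278, 0.2268]
ee_rot: [-3.141, 0.0, -2.169]
force: [0.5, 0.0, 0.2]
width: 0.0875
```

The crop shows the wide white roll at (575,112), with an axle end out on each side. The narrow roll is at (488,308), orange at (650,265), pink at (725,122), and the dispenser's cheeks are at (130,260) and (213,230). My choice stands.

Emit:
drive_tool --pt "0.87 0.97 -0.3 0 0 0.25" --pt "0.87 0.97 -0.3 0 0 0" --pt "0.87 0.97 -0.3 0 0 0" --pt "0.87 0.97 -0.4 0 0 0" --pt "0.87 0.97 -0.5 0 0 0"

```text
t: 2.15
eef_pos: [0.5864, -0.2337, 0.1547]
ee_rot: [-3.14, 0.0, -2.146]
force: [0.7, -0.3, -0.5]
width: 0.0877
```

Emit:
drive_tool --pt "0.87 0.95 -0.4 0 0 0" --pt "0 0 0 0 0 0"

```text
t: 2.4
eef_pos: [0.6211, -0.1942, 0.1365]
ee_rot: [3.14, -0.001, -2.143]
force: [-0.5, -0.3, -0.1]
width: 0.0874
```

```bash
python3 - <<'E'
from h import *
s=arm.get_state();print(s["eef_pos"],s["ee_rot"])
for cam in("side","top"):
    im,d=arm.grab_frame(cam)
    for t in("wide_roll_centre","wide_roll_end_a","wide_roll_end_b"):
        for r in arm.landmark_of(t,cam)[:5]:
            w=toW(r["point"],cam)
            if np.hypot(w[0]-.62,w[1]+.197)<.07:print(cam,t,round(r["score"],2),w.round(4))
    u,v=pix([.62,-.197,.06],cam).astype(int)
    a=im[max(v-50,0):v+50,u-60:u+60];cv2.imwrite(f"pics/g_{cam}.png",cv2.resize(a,None,fx=3.3,fy=3.3,interpolation=cv2.INTER_CUBIC)[:,:,::-1])
cv2.imwrite("pics/g.png",cv2.hconcat([cv2.imread("pics/g_side.png"),cv2.imread("pics/g_top.png")]))
E
```

```text
[ 0.62113861 -0.19421378  0.13654939] [ 3.13952303e+00 -1.00431415e-03 -2.14257108e+00]
side wide_roll_centre 0.76 [ 0.6199 -0.2037  0.0394]
side wide_roll_end_a 0.9 [ 0.5957 -0.2418  0.0375]
side wide_roll_end_a 0.8 [ 0.6468 -0.1526  0.0378]
side wide_roll_end_b 0.9 [ 0.5957 -0.2418  0.0375]
side wide_roll_end_b 0.8 [ 0.6468 -0.1526  0.0378]
top wide_roll_centre 0.47 [ 0.6199 -0.1935  0.0381]
top wide_roll_end_a 0.58 [ 0.5962 -0.2381  0.0392]
top wide_roll_end_b 0.58 [ 0.5962 -0.2381  0.0392]
```

View pics/g.png

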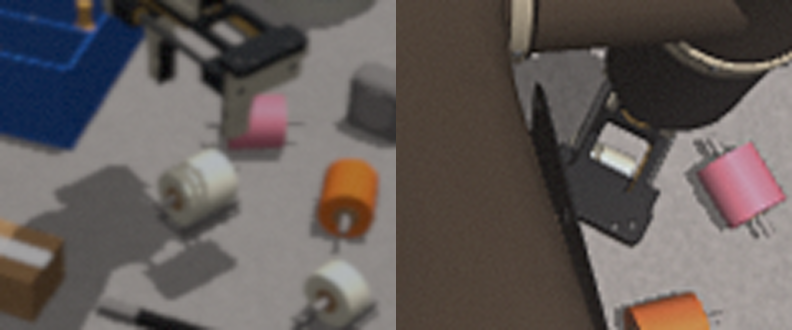

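The side half shows the open gripper above the white wide roll at (198,185). In the top half the roll sits between the fingers at (620,155). The alignment is good, so I'll lower and grip.

Emit:
drive_tool --pt "0 -0.07 -0.96 0 0 0.2" --pt "0 0 -0.96 0 0 0" --pt "0 0 -0.7 0 0 0" --pt "0 0 -0.26 0 0 0" --pt "0 0 0 0 0 0"

```text
t: 3.42
eef_pos: [0.6197, -0.2002, 0.0234]
ee_rot: [3.141, -0.0, -2.125]
force: [0.3, 0.3, 0.2]
width: 0.0874
```

Emit:
drive_tool --pt "0 0 0 0 0 0" --pt "0 0 0 0 0 0" --pt "0 0 0 0 0 0" --pt "0 0 0 0 0 0" --pt "0 0 0 0 0 0" --claw 0 --newtons 20

```text
t: 4.05
eef_pos: [0.6199, -0.1997, 0.0237]
ee_rot: [-3.141, 0.0, -2.125]
force: [-0.6, 1.5, 2.2]
width: 0.0533
```

Emit:
drive_tool --pt "0 0 0.6 0 0 0" --pt "0 0 1 0 0 0" --pt "0 0 1 0 0 0" --pt "-0.25 0.97 0.6 0 0 0.8" --pt "-0.25 0.97 0 0 0 1"

```text
t: 4.68
eef_pos: [0.6005, -0.1217, 0.1532]
ee_rot: [-3.139, 0.001, -1.935]
force: [0.2, 1.2, -3.8]
width: 0.0543
```

Emit:
drive_tool --pt "-0.25 0.97 0 0 0 1" --pt "-0.25 0.97 0 0 0 1" --pt "-0.25 0.97 0 0 0 1" --pt "-0.25 0.97 0 0 0 1" --pt "-0.25 0.97 0 0 0 1"

```text
t: 5.3
eef_pos: [0.5489, 0.0729, 0.1508]
ee_rot: [3.141, 0.0, -1.41]
force: [0.2, 1.0, -2.6]
width: 0.0532
```

Emit:
drive_tool --pt "-0.25 0.97 0 0 0 0.6" --pt "-0.25 0.97 0 0 0 0.5" --pt "0 0 0 0 0 0"

```text
t: 5.68
eef_pos: [0.5289, 0.1515, 0.1509]
ee_rot: [3.141, 0.0, -1.294]
force: [0.4, -0.5, -2.1]
width: 0.0535
```

```bash
cat > look.py <<'E'
from h import *
import sys
tag=sys.argv[1]
s=arm.get_state();print(s["t"],s["eef_pos"].round(4),s["ee_rot"].round(3),s["q"].round(2),s["force"].round(1),s["width"])
ims=[]
for cam in("side","top"):
    im,d=arm.grab_frame(cam); np.savez(f"{cam}_{tag}.npz",im=im,d=d)
    for t in("wide_roll_centre","wide_roll_end_a","seat","wheel_top"):
        for r in arm.landmark_of(t,cam)[:5]:
            w=toW(r["point"],cam)
            if np.hypot(w[0]-.52,w[1]-.17)<.13:print(cam,t,round(r["score"],2),w.round(4))
    u,v=pix([.53,.15,.08],cam).astype(int)
    a=im[v-55:v+55,u-60:u+60];ims.append(cv2.resize(a,None,fx=3.3,fy=3.3,interpolation=cv2.INTER_CUBIC)[:,:,::-1])
cv2.imwrite(f"pics/{tag}.png",cv2.hconcat(ims))
E
python3 look.py L1
```

```text
5.675 [0.5289 0.1515 0.1509] [ 3.141  0.    -1.294] [ 0.63  0.22 -0.37 -0.   -0.98 -0.36] [ 0.4 -0.5 -2.1] 0.053531892516933154
side wide_roll_centre 0.94 [0.5298 0.1529 0.1679]
side wide_roll_end_a 0.88 [0.5148 0.2006 0.1643]
side wide_roll_end_a 0.84 [0.5457 0.1022 0.1644]
side seat 0.63 [0.5321 0.1494 0.0469]
side wheel_top 0.72 [0.5056 0.232  0.0495]
top wide_roll_centre 0.43 [0.5286 0.1546 0.1671]
top wide_roll_end_a 0.54 [0.5457 0.1048 0.1643]
top wheel_top 0.94 [0.5092 0.2266 0.0548]
```

View pics/L1.png

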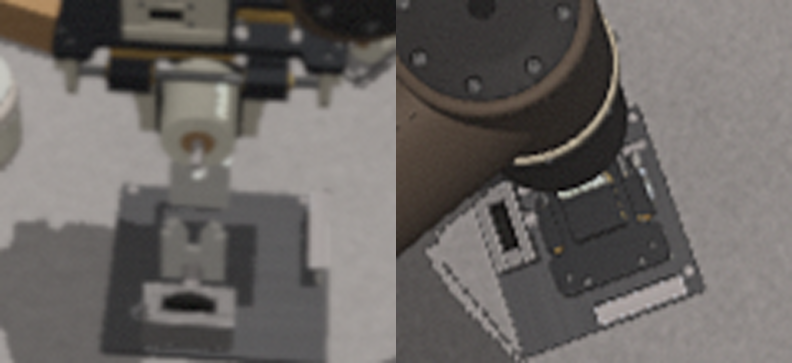

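In the side half the gripped roll is at (205,120), centred above the cheeks at (193,245). The yaw agrees to about 1°. I'll lower to just above the slots.

Emit:
drive_tool --pt "0 -0.04 -0.7 0 0 -0.05" --pt "0 0 -0.7 0 0 0" --pt "0 0 -0.4 0 0 0" --pt "0 0 0 0 0 0"

```text
t: 6.68
eef_pos: [0.5293, 0.1473, 0.0785]
ee_rot: [3.139, -0.001, -1.303]
force: [0.4, 0.7, -2.6]
width: 0.0535
```

```bash
python3 look.py L2
```

```text
6.675 [0.5293 0.1473 0.0785] [ 3.139e+00 -1.000e-03 -1.303e+00] [ 0.63  0.3  -0.45  0.   -0.82 -0.36] [ 0.4  0.7 -2.6] 0.053467463048646455
side wide_roll_centre 0.91 [0.53   0.1466 0.0909]
side wide_roll_end_a 0.7 [0.5484 0.0995 0.0916]
side wide_roll_end_a 0.63 [0.5164 0.1965 0.0904]
side seat 0.56 [0.533  0.1518 0.0477]
side wheel_top 0.77 [0.5056 0.2315 0.0518]
top wide_roll_centre 0.61 [0.5334 0.1521 0.0984]
top seat 0.87 [0.5283 0.1521 0.0476]
top wheel_top 0.88 [0.5062 0.2279 0.0521]
```

View pics/L2.png

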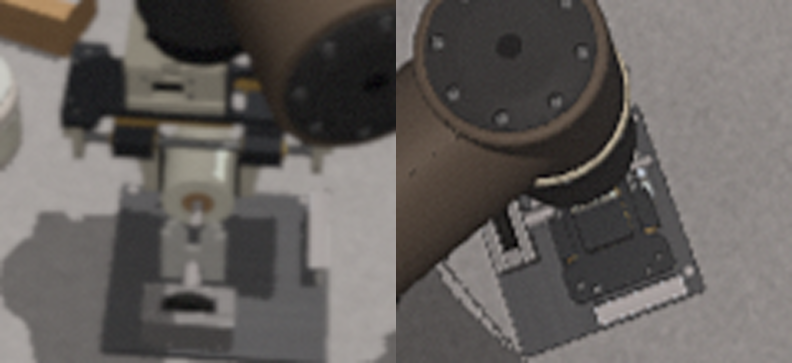

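The axle tip at (197,212) is in line with the slot at (194,240). I'll correct about 3 mm along +y and lower further.

Emit:
drive_tool --pt "-0.02 0.08 -0.1 0 0 0" --pt "0 0 -0.3 0 0 0" --pt "0 0 -0.25 0 0 0" --pt "0 0 -0.15 0 0 0" --pt "0 0 0 0 0 0"

```text
t: 7.8
eef_pos: [0.5292, 0.1505, 0.0467]
ee_rot: [3.141, -0.001, -1.303]
force: [3.6, -5.1, -3.5]
width: 0.0536
```

Emit:
drive_tool --pt "0.015 -0.06 0 0 0 0" --pt "0 0 0 0 0 0"

```text
t: 8.05
eef_pos: [0.5298, 0.1489, 0.0472]
ee_rot: [-3.141, 0.0, -1.303]
force: [1.7, 0.4, -4.0]
width: 0.0534
```

```bash
python3 look.py L3
```

```text
8.05 [0.5298 0.1489 0.0472] [-3.141  0.    -1.303] [ 0.63  0.34 -0.48 -0.   -0.75 -0.36] [ 1.7  0.4 -4. ] 0.05342912471633019
side wide_roll_centre 0.65 [0.5303 0.1488 0.0632]
side wide_roll_end_a 0.9 [0.52   0.1969 0.0608]
side wide_roll_end_a 0.72 [0.5482 0.101  0.0604]
side seat 0.92 [0.5306 0.1533 0.0471]
side wheel_top 0.81 [0.5059 0.2323 0.0488]
side wheel_top 0.34 [0.5312 0.1497 0.0475]
top wide_roll_centre 0.57 [0.5283 0.1559 0.064 ]
top wide_roll_end_a 0.49 [0.5441 0.1027 0.0608]
top seat 0.61 [0.5265 0.1517 0.0514]
top wheel_top 0.88 [0.5095 0.2238 0.0519]
top wheel_top 0.4 [0.5454 0.1022 0.0623]
```

View pics/L3.png

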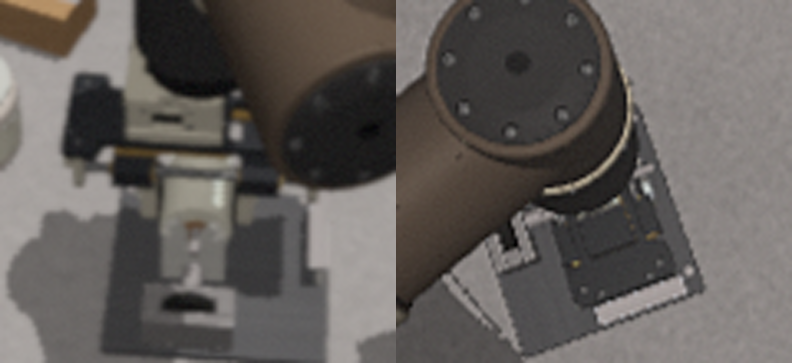

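The axle tip now sits in the near cheek's slot at (194,235) and the side force has eased. I'll lower the last 12 mm.

Emit:
drive_tool --pt "0.01 -0.03 -0.1 0 0 0" --pt "0 0 -0.1 0 0 0" --pt "0 0 -0.05 0 0 0" --pt "0 0 0 0 0 0"

```text
t: 9.05
eef_pos: [0.5301, 0.1474, 0.0372]
ee_rot: [3.142, -0.0, -1.303]
force: [2.0, 0.8, -2.7]
width: 0.0538
```

Emit:
drive_tool --pt "0 0 -0.04 0 0 0" --pt "0 0 -0.04 0 0 0" --pt "0 0 0 0 0 0"

```text
t: 9.43
eef_pos: [0.5303, 0.1475, 0.0353]
ee_rot: [-3.141, -0.0, -1.302]
force: [-2.6, -0.2, 10.3]
width: 0.0534
```

Contact on the slot floors; releasing.

Emit:
drive_tool --pt "0 0 0.02 0 0 0" --pt "0 0 0 0 0 0" --pt "0 0 0 0 0 0" --pt "0 0 0 0 0 0" --pt "0 0 0 0 0 0" --claw 1

```text
t: 10.05
eef_pos: [0.53, 0.1473, 0.0349]
ee_rot: [3.141, -0.0, -1.303]
force: [0.2, 0.3, 0.7]
width: 0.0874
```

Emit:
drive_tool --pt "0 0 0.6 0 0 0" --pt "0 0 0.9 0 0 0" --pt "0 0 1 0 0 0" --pt "-0.5 -0.6 0.5 0 0 0"

```text
t: 10.55
eef_pos: [0.5116, 0.1245, 0.1571]
ee_rot: [-3.138, 0.0, -1.302]
force: [-0.4, -0.4, 0.2]
width: 0.0878
```

Emit:
drive_tool --pt "-1 -1 0.2 0 0 0" --pt "-1 -1 0 0 0 0" --pt "0 -1 0 0 0 0" --pt "0 0 0 0 0 0" --claw 0

```text
t: 11.05
eef_pos: [0.4294, 0.0017, 0.1634]
ee_rot: [-3.141, 0.0, -1.305]
force: [0.3, 0.1, -0.1]
width: 0.0528
```

```bash
python3 look.py L4
```

```text
11.05 [0.4294 0.0017 0.1634] [-3.141  0.    -1.305] [ 0.47 -0.   -0.59 -0.   -0.98 -0.2 ] [ 0.3  0.1 -0.1] 0.052820163244651115
side wide_roll_centre 0.81 [0.5307 0.1443 0.0474]
side wide_roll_end_a 0.66 [0.5498 0.1002 0.0471]
side seat 0.7 [0.5295 0.1497 0.0488]
top wide_roll_centre 0.84 [0.5324 0.1531 0.0522]
top wide_roll_end_a 0.83 [0.5133 0.1966 0.0458]
top wide_roll_end_a 0.64 [0.5459 0.1015 0.0467]
top seat 0.73 [0.5265 0.1517 0.0481]
top wheel_top 0.6 [0.5073 0.227  0.0537]
```

View pics/L4.png

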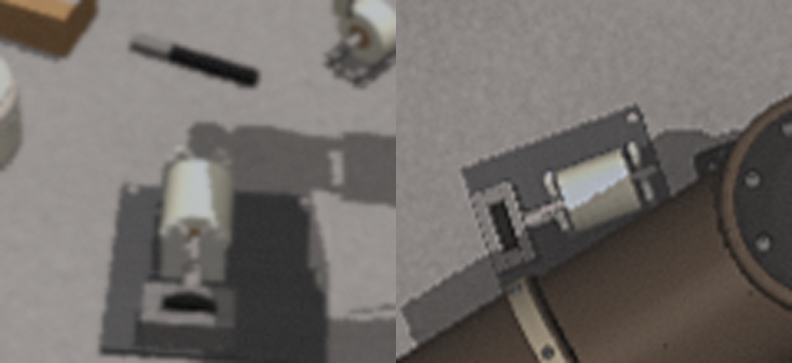

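The roll is seated: both axle ends read z ≈ 0.047, and it lies between the cheeks in the side view (197,200) and the top view (598,190). Next is the thumbwheel in its housing at top (507,222), with the fingers shut.

Emit:
drive_tool --pt "0.28 0.94 0 0 0 0" --pt "0.28 0.94 0 0 0 0" --pt "0.28 0.94 0 0 0 0" --pt "0.28 0.94 0 0 0 0" --pt "0.28 0.94 0 0 0 0" --claw 0

```text
t: 12.18
eef_pos: [0.4862, 0.193, 0.1629]
ee_rot: [3.142, -0.0, -1.302]
force: [0.6, -0.3, -0.2]
width: 0.0003
```

Emit:
drive_tool --pt "0.28 0.94 -0.5 0 0 0" --pt "0 0 -0.9 0 0 0" --pt "0 0 -0.8 0 0 0" --pt "0 0 0 0 0 0"

```text
t: 12.68
eef_pos: [0.4957, 0.228, 0.0726]
ee_rot: [3.137, -0.002, -1.303]
force: [0.4, -0.3, 1.4]
width: 0.0006
```

```bash
python3 look.py L5
```

```text
12.675 [0.4957 0.228  0.0726] [ 3.137e+00 -2.000e-03 -1.303e+00] [ 0.79  0.3  -0.47 -0.   -0.81 -0.52] [ 0.4 -0.3  1.4] 0.0005975728130048446
side wheel_top 0.97 [0.5046 0.2333 0.0511]
top wide_roll_centre 0.69 [0.532  0.1516 0.0496]
top wide_roll_end_a 0.94 [0.514  0.1972 0.0503]
top wide_roll_end_a 0.67 [0.531  0.1514 0.0504]
top seat 0.55 [0.528  0.1509 0.049 ]
top wheel_top 0.91 [0.5054 0.2267 0.0502]
```

View pics/L5.png

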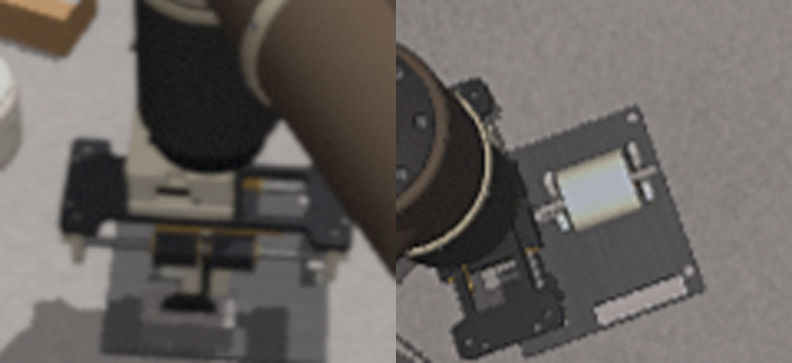

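The shut fingers are at side (207,280), just to the tear-bar side of the wheel at (190,300). I'll press down gently.

Emit:
drive_tool --pt "0 0 -0.3 0 0 0" --pt "0 0 -0.15 0 0 0" --pt "0 0 -0.08 0 0 0" --pt "0 0 0 0 0 0"

```text
t: 13.68
eef_pos: [0.497, 0.2288, 0.0533]
ee_rot: [3.141, -0.001, -1.303]
force: [-1.0, 0.1, 0.5]
width: 0.0005
```

Emit:
drive_tool --pt "0 0 -0.05 0 0 0" --pt "0 0 0 0 0 0"

```text
t: 13.92
eef_pos: [0.4972, 0.229, 0.0518]
ee_rot: [-3.142, -0.0, -1.303]
force: [0.6, -0.2, -0.6]
width: 0.0001
```

Emit:
drive_tool --pt "0 0 -0.05 0 0 0" --pt "0 0 0 0 0 0"

```text
t: 14.18
eef_pos: [0.4974, 0.2291, 0.05]
ee_rot: [-3.141, 0.0, -1.303]
force: [-0.5, -0.2, 2.7]
width: 0.0004
```

Emit:
drive_tool --pt "0 0 -0.03 0 0 0" --pt "0 0 0 0 0 0"

```text
t: 14.42
eef_pos: [0.4974, 0.2291, 0.0487]
ee_rot: [-3.141, 0.0, -1.303]
force: [0.4, -0.5, 2.5]
width: 0.0001
```

Emit:
drive_tool --pt "0.12 0.032 -0.01 0 0 0" --pt "0.12 0.032 0 0 0 0" --pt "0.12 0.032 0 0 0 0" --pt "0.12 0.032 0 0 0 0"

```text
t: 14.92
eef_pos: [0.5168, 0.2342, 0.0481]
ee_rot: [3.142, -0.0, -1.303]
force: [-1.2, 1.1, 3.3]
width: 0.0002
```

Emit:
drive_tool --pt "0.1 0.027 0 0 0 0" --pt "0 0 0 0 0 0"

```text
t: 15.18
eef_pos: [0.5212, 0.2354, 0.0482]
ee_rot: [-3.141, 0.0, -1.303]
force: [2.0, -0.1, 4.0]
width: 0.0005
```

Emit:
drive_tool --pt "0 0 0.3 0 0 0" --pt "-0.6 -0.165 0 0 0 0" --pt "0 0 -0.15 0 0 0" --pt "0 0 -0.15 0 0 0" --pt "0 0 0 0 0 0"

```text
t: 15.8
eef_pos: [0.4966, 0.2286, 0.048]
ee_rot: [3.141, -0.0, -1.303]
force: [-0.6, -0.3, 3.6]
width: 0.0005
```

Emit:
drive_tool --pt "0.12 0.032 0 0 0 0" --pt "0.12 0.032 0 0 0 0" --pt "0.12 0.032 0 0 0 0"

```text
t: 16.18
eef_pos: [0.5109, 0.2322, 0.048]
ee_rot: [3.141, -0.0, -1.303]
force: [-3.6, -0.6, 3.7]
width: 0.0001
```

Emit:
drive_tool --pt "0.12 0.032 0 0 0 0" --pt "0.12 0.032 0 0 0 0"

```text
t: 16.42
eef_pos: [0.5209, 0.235, 0.0481]
ee_rot: [-3.142, -0.0, -1.303]
force: [-0.5, -0.3, 4.3]
width: 0.0006
```

Emit:
drive_tool --pt "0 0 0.3 0 0 0" --pt "-0.6 -0.16 0 0 0 0" --pt "0 0 -0.15 0 0 0" --pt "0 0 -0.165 0 0 0" --pt "0 0 0 0 0 0"

```text
t: 17.05
eef_pos: [0.4971, 0.229, 0.0475]
ee_rot: [-3.141, -0.0, -1.303]
force: [-0.9, -0.3, 3.2]
width: 0.0005
```

Emit:
drive_tool --pt "0.12 0.032 0 0 0 0" --pt "0.12 0.032 0 0 0 0"

```text
t: 17.3
eef_pos: [0.5059, 0.2308, 0.0474]
ee_rot: [3.14, -0.001, -1.303]
force: [-4.0, 0.2, 4.4]
width: 0.0004
```

Emit:
drive_tool --pt "0.12 0.032 0 0 0 0"

```text
t: 17.42
eef_pos: [0.5111, 0.2323, 0.0475]
ee_rot: [3.141, -0.0, -1.303]
force: [-3.2, -0.2, 4.5]
width: 0.0002
```

Emit:
drive_tool --pt "0.12 0.032 0 0 0 0"

```text
t: 17.55
eef_pos: [0.5161, 0.2338, 0.0476]
ee_rot: [-3.142, -0.0, -1.303]
force: [-3.4, -0.9, 4.0]
width: 0.0006
```

Emit:
drive_tool --pt "0.12 0.032 0 0 0 0"

```text
t: 17.68
eef_pos: [0.5211, 0.2352, 0.0476]
ee_rot: [-3.141, 0.0, -1.303]
force: [-0.4, -0.8, 4.7]
width: 0.0006
```

Emit:
drive_tool --pt "0 0 0.3 0 0 0" --pt "-0.65 -0.175 0 0 0 0" --pt "0 0 -0.15 0 0 0" --pt "0 0 -0.155 0 0 0" --pt "0 0 0 0 0 0"

```text
t: 18.3
eef_pos: [0.4951, 0.2284, 0.0474]
ee_rot: [-3.141, -0.0, -1.303]
force: [-1.3, 0.4, 4.3]
width: 0.0
```

Emit:
drive_tool --pt "0.12 0.032 0 0 0 0"

```text
t: 18.42
eef_pos: [0.4989, 0.229, 0.0473]
ee_rot: [3.14, -0.0, -1.303]
force: [-3.8, -1.4, 4.1]
width: 0.0001
```

Emit:
drive_tool --pt "0.12 0.032 0 0 0 0"

```text
t: 18.55
eef_pos: [0.5038, 0.2302, 0.0472]
ee_rot: [3.14, -0.001, -1.303]
force: [-4.7, -0.8, 4.9]
width: 0.0003
```

Emit:
drive_tool --pt "0.12 0.032 0 0 0 0"

```text
t: 18.68
eef_pos: [0.5091, 0.2317, 0.0473]
ee_rot: [3.141, -0.0, -1.303]
force: [-4.0, -1.4, 5.6]
width: 0.0007
```

Emit:
drive_tool --pt "0.12 0.032 0 0 0 0"

```text
t: 18.8
eef_pos: [0.5141, 0.2332, 0.0474]
ee_rot: [-3.141, -0.0, -1.303]
force: [-2.4, -0.6, 3.7]
width: 0.0002
```

Emit:
drive_tool --pt "0.12 0.032 0 0 0 0"

```text
t: 18.92
eef_pos: [0.5189, 0.2345, 0.0474]
ee_rot: [-3.141, 0.0, -1.303]
force: [-2.2, -0.5, 4.7]
width: 0.0007
```

Emit:
drive_tool --pt "0.06 0.016 0 0 0 0"

```text
t: 19.05
eef_pos: [0.5216, 0.2354, 0.0475]
ee_rot: [-3.141, 0.0, -1.303]
force: [-1.8, -1.0, 3.9]
width: 0.0002
```

Resistance is steady at about 4 N from the first millimetres of the stroke, so the fingertip is sliding with the wheel at its stop. I'll lift straight up, clear out and look.

Emit:
drive_tool --pt "0 0 0.5 0 0 0" --pt "0 0 1 0 0 0" --pt "0 0 1 0 0 0" --pt "-0.5 -0.8 0.5 0 0 0" --pt "-0.8 -1 0 0 0 0"

```text
t: 19.68
eef_pos: [0.4702, 0.1637, 0.1688]
ee_rot: [-3.137, 0.001, -1.302]
force: [-0.0, -0.6, -0.0]
width: 0.0005
```

Emit:
drive_tool --pt "-0.8 -1 0 0 0 0" --pt "0 -1 0 0 0 0" --pt "0 -1 0 0 0 0" --pt "0 -1 0 0 0 0" --pt "0 0 0 0 0 0"

```text
t: 20.3
eef_pos: [0.437, 0.0013, 0.1674]
ee_rot: [-3.141, 0.0, -1.306]
force: [-0.3, -0.1, -0.2]
width: 0.0006
```

```bash
python3 look.py L6; python3 - <<'E'
from h import *
ims=[]
for t in("0","_L4","_L6"):
    im=np.load(f"side{t}.npz")["im"];u,v=pix([.507,.231,.05],"side").astype(int)
    ims.append(cv2.resize(im[v-35:v+15,u-25:u+25],None,fx=5,fy=5,interpolation=cv2.INTER_CUBIC)[:,:,::-1])
cv2.imwrite("pics/w.png",cv2.hconcat(ims))
E
```

```text
20.3 [0.437  0.0013 0.1674] [-3.141  0.    -1.306] [ 0.46  0.01 -0.57  0.   -0.99 -0.19] [-0.3 -0.1 -0.2] 0.0005961225481281695
side wide_roll_centre 0.91 [0.5292 0.1447 0.0504]
side wide_roll_end_a 0.86 [0.5487 0.0995 0.0495]
side wide_roll_end_a 0.57 [0.5173 0.1961 0.0476]
side seat 0.93 [0.5351 0.1518 0.051 ]
side wheel_top 0.89 [0.5055 0.2309 0.0523]
side wheel_top 0.4 [0.5182 0.1965 0.0524]
top wide_roll_centre 0.57 [0.5308 0.1514 0.0515]
top wide_roll_end_a 0.83 [0.5439 0.1035 0.0492]
top seat 0.96 [0.5277 0.1508 0.0499]
top wheel_top 0.87 [0.5077 0.2277 0.0539]
```

View pics/w.png

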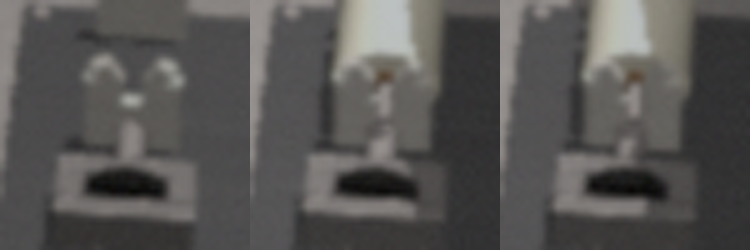

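View pics/L6.png

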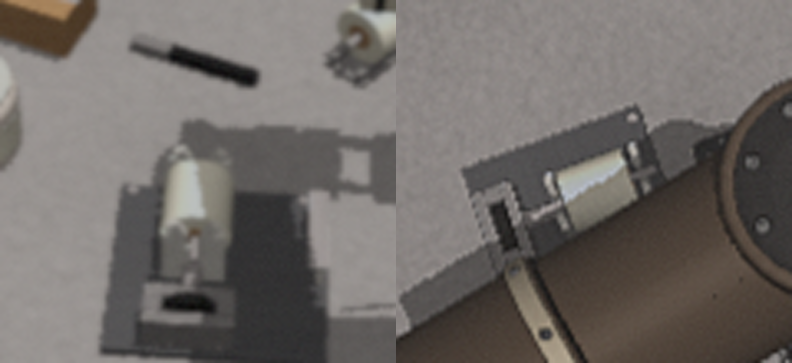

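The wheel crop shows the crown dark and unchanged (no mark to read the turn from), and the roll still seated. The stroke forces are consistent with the end stop: low in stroke 1, sliding-level in strokes 3 and 4. Handing in.

```bash
python3 -c "
from station import arm
print(arm.job_done())"
```

```text
the job is handed in; nothing more can be done
None
```

The wide white roll is in the dispenser and released, and the thumbwheel has been rolled towards the back until it seemed to reach its stop. I handed the job in at about 20 s of the 54 s allowed.

- **Roll:** in the last pictures both axle ends read 48–50 mm above the counter (floor contact would be 50 mm), with the roll between the cheeks. On the way down the roll pressed a cheek with about 6 N. I shifted it about 3 mm along the axle, and it then went down freely to the slot floors.
- **Brake:** I made four strokes, each drawn about 25 mm from the tear-bar side towards the back. The first met about 1 N of resistance. The last two met about 3–4 N from the start of the stroke, which fits a fingertip sliding on a stopped wheel. In every later stroke the reading fell towards its end, to between 0.4 and 2 N, and I could not explain that. The camera cannot show the wheel's turn, so the stop rests on the force readings alone.
- **Other checks:** the axial position estimates disagreed by a few millimetres between the two cameras, which is about their stated accuracy. I did not touch the narrow roll or the other goods.

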